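# Count a finished frame slat and snap the counter's cover back on

### The job

One more frame slat is finished: swing the red-tipped lever of the green piece counter all the way to its stop and let it spring back. Then fit the orange cover over the counter's raised number block and press it down until it snaps past the catches and sits fully home, level on the housing, and finish while still holding it and pressing it down firmly, without letting go. Leave the other things on the bench where they are.

Things in the scene. Friction and masses are not known exactly. Their poses are not given: they have to be found in the camera images.
- counter: Green piece counter fixed to the bench: flat housing 90 (its x) x 190 (its y) x 25 mm high; its top is the deck. Origin at the centre of the underside, axes along these sizes, z up. On the deck: at the +y half the grey raised number block with white and red drums (see dock), at the -y half the sprung lever.
- dock (a point): Centre of the number block, at deck height (25 mm above the bench), 48 mm along the counter's +y from its origin; axes as the counter's. The block is 50 (x) x 64 (y) mm and 24 mm high above the deck, its top edges rounded 5 mm. In each of its two x faces sits a sprung steel catch: a round nose, 20 mm long, 4.5 mm proud of the face, 11 mm above the deck.
- lever_pivot (a point): Pivot of the lever at deck height, 35 mm along the counter's -y from its origin; the lever turns about the vertical here. Axes as the counter's.
- lever_peg (a point): Middle of the red upright peg on the lever's end: 14 mm across, its foot 35 and its top 65 mm above the bench (the flat steel arm under it is at 30 to 35 mm). 60 mm from the pivot. At rest it is 26 mm to the counter's -x and 54 mm to its -y from the pivot; at the stop 26 mm to +x and 54 mm to -y.
- count_lever (a joint): Angle of the lever in rad: 0 at rest, 0.90 at its stop, growing counter-clockwise seen from above (the peg travels towards the counter's +x). Sprung back to 0: about 1.3 N at the peg at rest, 3.3 N at the stop. Nothing latches it.
- cover_grip (a point): Centre of the upright grip rib on the loose orange cover, which starts upright on the bench. The rib is 16 mm thick (cover's x), 40 mm long (its y), 30 mm high. This point is 46 mm above the cover's lower edge, 15 mm above its top face, 15 mm below the rib's top. Axes: x, y as said, z up. With the cover home it is 46 mm above the dock.
- cover: The orange cover, 55 to 100 g; origin at its lower edge, axes as cover_grip. Open-bottomed box 65 (x) x 75 (y) mm outside, 53 x 67 inside. Goes straight down over the block, y along the counter's y, either way round. Its lips meet the catches with the lower edge 14 mm above the deck, need about 13 to 20 N to pass, the force drops at about 8 mm, and home the edge rests on the deck.
- varnish_tin: closed red-banded tin, 66 mm across, 65 mm high, stands upright; a bystander, origin under it, to be left alone
- sanding_block: cork sanding block 70 x 45 x 30 mm; a bystander, origin under it, to be left alone
- glue_bottle: yellow-labelled bottle with a red cap, 60 mm across, 130 mm high; a bystander, origin under it, to be left alone
- hammer: hammer lying on the bench; a bystander, origin under it, to be left alone
- brush: paint brush lying on the bench; a bystander, origin under it, to be left alone
- frame_slats: bundle of pale wooden frame slats, 40 x 300 x 24 mm; a bystander, origin under it, to be left alone
- pencil_cup: empty blue cup, 76 mm across, 100 mm high; a bystander, origin under it, to be left alone
Not all that is in view belongs to the job. Of the things shaped like the cover, the orange one is meant. What is shaped like the counter but pink is not meant.

How it is judged:
By the outcome, as a careful person would: the job done as asked, in the order asked, and still so for the second after the job is handed in, while the arm keeps its last pose, push and grip.
It also fails if it takes over 64 s, if anything falls off the work surface, if the arm or the gripper's body presses on something with over 40 N, if the wrist force passes 120 N, or if a joint passes its speed limit or range.

### The arm

A 6-joint arm with a two-finger parallel gripper is mounted at the origin on the work surface. World frame = base frame: x ahead of the robot, y to its left, z up, the work surface at z = 0. Lengths are in m, angles in rad, forces in N, time in s.
With the tool pointing down it reaches from about 0.3 to 0.775 m from the base axis. Payload 14.6 kg.
Tool frame: the origin (TCP) lies at the very end of the fingers, on their centre line; the grasp point (between the pads) lies 19 mm behind it; z points along the fingers, y is the line along which they close (so a half turn about z gives the same grasp; the last joint's range is limited). The gripper opens to 94 mm and grips with 3 to 60 N. Pads are 16 mm wide; open, the fingers measure 119 mm over their backs; the gripper's body (75 mm by 177 mm) begins 78 mm behind the grasp point.
Start: joints at [1.091, 0.3, 1.521, -0, 1.321, -0.067], TCP at [0.221, 0.504, 0.176] pointing down, gripper open.
Joint ranges: [-3.03, 3.03], [-0.79, 2.21], [0.23, 2.52], [-1.04, 4.18], [0, 3.07], [-2.55, 2.55]. Speed limits (rad/s): [2.22, 2.22, 2.57, 3.14, 3.14, 3.14].

### API

Orientations are given as [roll, pitch, yaw] about the fixed x, y, z axes, in that order (R = Rz(yaw) Ry(pitch) Rx(roll)).
In Python, from station import r, eyes gives the robot as it stands.
- The arm moves only by the tool move_arm, never from a script. Its argument "deltas" is a list of rows, each an object with "linear": the shift along the tool's x, y, z in mm, a list of three; "roll": the turn about the tool's z in degrees. A call has 1 to 5 rows; each row shifts and turns the commanded pose from where the row before left it, along the tool's axes as they then stand; what a row does not reach is not made up. A row lasts 1/10 s, in which the tool goes at most 50 mm and 8.59 degrees, less where a joint would pass 70% of its speed; a pose out of reach is approached as far as the arm can. A call is refused whole if a number of a shift passes 50 or a number of a turn 8.59, either way. A call with a gripper value outside its range is refused whole. "claw" is the opening, from 0 (shut) to 1 (fully open), set as the call begins (left out, the last holds). The fingers move at their own pace and stop on an object; the grip force is fixed at half the most. Time passes only in rows, so rows that do not move let the fingers close. It gives the time, the measured TCP pose, the force, the opening and the grip force at its end, in the units of the state.
- r.get_state(): the state, without advancing time (a new reading comes with each control period).
- eyes.snapshot(name): name is "scene" or "top"; returns a dict with "color" (480x640x3 uint8, red, green, blue), "z_map" (480x640 float32, m along the optical axis (not along the pixel's ray), 0 where there is no reading), "fx", "fy", "cx", "cy" (pixels), "R" (3x3) and "t" (3): a world point X has camera coordinates R X + t. Camera axes: x right, y down, z forward; pixel columns grow to the right and rows downward; lengths in m; the calibration is good to about 2 mm. A picture is of the moment at which its call begins.
- r.sign_off(): hands the job in; it is judged then, once.
The state is a dict: "t": time; "joints": joint angles; "joint_velocities": joint speeds; "joint_torque": joint torques, N m; "tool_pos": TCP position; "eef_rot": TCP orientation; "contact_force": force on the tool from outside, world axes, zero at the start; "wrist_torque": the same for the moment, N m; "finger_gap": opening from 0.0 (shut) to 1.0 (fully open); "grip_force": force on a finger pad.
Only numpy, scipy, OpenCV 4.12 (cv2) and the standard library are available. Lean on these libraries where they do the work, as an engineer would, in place of code of your own. Each camera call takes 0.05 s, during which the arm holds its last target. There are 200 camera calls.

## Working session

There is one attempt and no reset: what is moved stays moved. The work goes in short steps, Python scripts to look and compute and a tool call to move; the robot and the scene stay as the last step left them, time stands still between calls to the robot, and variables do not carry over. Pictures are saved under pics/ and viewed, at most 10 in all, crops included, and the job is handed in when it is done.

Besides the shell and the picture viewer there is one more tool, called after "Request:" by a JSON object that holds its "method" and its "body". move_arm: Moves the arm, as the interface text tells. Its arguments: {"type":"object","properties":{"deltas":{"type":"array"},"claw":{"type":"number"}},"required":["deltas"]}

```bash
mkdir -p pics
cat > h.py <<'E'
import numpy as np, cv2
from station import r, eyes
def snap(n):
    s=eyes.snapshot(n); z=s["z_map"]; v,u=np.mgrid[:480,:640]
    P=np.stack([(u-s["cx"])/s["fx"]*z,(v-s["cy"])/s["fy"]*z,z],-1)
    s["W"]=(P-s["t"])@s["R"]; s["W"][z==0]=np.nan
    return s
def save(n,c,scale=1):
    cv2.imwrite("pics/"+n,cv2.resize(c[:,:,::-1],None,fx=scale,fy=scale,interpolation=cv2.INTER_CUBIC))
E
python3 - <<'E'
from h import *
a=snap("top");b=snap("scene");save("top.png",a["color"]);save("scene.png",b["color"])
np.savez("s0.npz",tc=a["color"],tW=a["W"],sc=b["color"],sW=b["W"])
print(r.get_state()); print(a["R"],a["t"],b["R"],b["t"])
E
```

```text
{'t': 0.1, 'joints': array([ 1.09140064e+00,  3.00438503e-01,  1.52151419e+00, -4.32658942e-06,
        1.32070099e+00, -6.65795843e-02]), 'joint_velocities': array([ 1.46942209e-03, -2.46373457e-03, -3.82260111e-04, -6.69523998e-05,
        6.11995050e-04, -8.03077528e-04]), 'joint_torque': array([ 1.62058379e-03, -5.32639682e+01, -3.53288591e+01,  7.09515531e-02,
        2.34733050e-02, -8.37524823e-06]), 'tool_pos': array([0.22052515, 0.50356298, 0.17513253]), 'eef_rot': array([-3.14053371e+00, -6.64085513e-05,  2.72877759e+00]), 'contact_force': array([-0.26546807, -0.02523637, -0.01315833]), 'wrist_torque': array([-0.00237517,  0.0084583 , -0.02009791]), 'grip_force': 0.0, 'finger_gap': 1.0009994768806643}
[[-2.89615796e-02 -9.99580426e-01  4.45386360e-04]
 [-9.94450557e-01  2.87678582e-02 -1.01195353e-01]
 [ 1.01140081e-01 -3.37369199e-03 -9.94866475e-01]] [0.00307437 0.48895195 1.51043107] [[ 0.89326361  0.44906859 -0.0204335 ]
 [ 0.29697125 -0.62362296 -0.72311997]
 [-0.33747326  0.63986859 -0.69042015]] [-0.44718808 -0.1006517   1.75584938]
```

View pics/top.png

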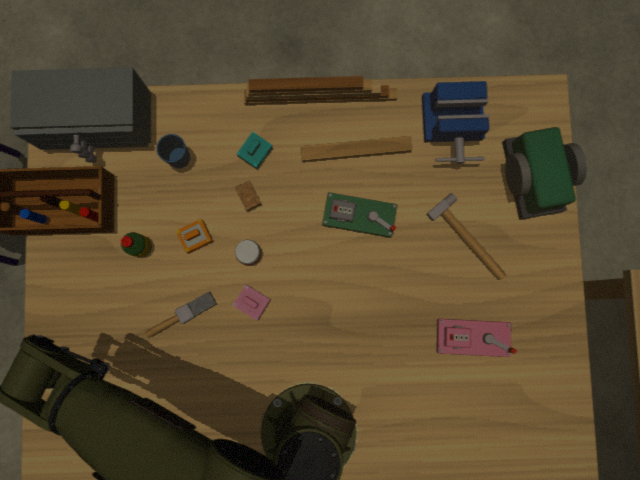

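View pics/scene.png

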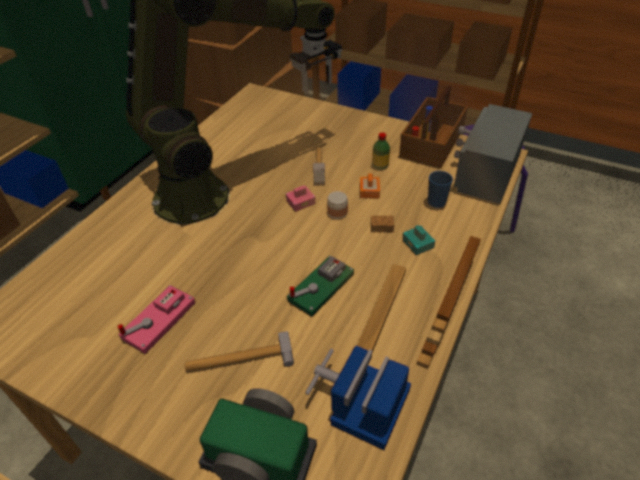

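Top view: covers are orange (194,236), teal (255,150) and pink (252,302); counters are green (360,215) and pink (475,338). The orange cover and the green counter (block left at 342,210, red peg right at 393,228) fit the description. I'll measure these two and confirm them in an enlarged crop.

Run:
```python
from h import *
d=np.load("s0.npz");c=d["tc"];W=d["tW"]
save("crop.png",c[180:270,165:415],3)
hsv=cv2.cvtColor(c,cv2.COLOR_RGB2HSV)
def rep(name,box,zr,hr,smin=0):
    u0,v0,u1,v1=box; m=np.zeros((480,640),bool); m[v0:v1,u0:u1]=1
    m&=(W[...,2]>zr[0])&(W[...,2]<zr[1])&(hsv[...,0]>=hr[0])&(hsv[...,0]<=hr[1])&(hsv[...,1]>=smin)
    p=W[m]; rc=cv2.minAreaRect((p[:,:2]*1000).astype(np.float32)); print(name,m.sum(),p.mean(0).round(4),"rect",np.round(rc,1) if 0 else rc,"z",np.percentile(p[:,2],[5,50,95]).round(4))
rep("cover top",(170,210,220,260),(.02,.04),(0,180))
rep("cover all",(170,210,220,260),(.01,.08),(5,25),140)
rep("rib",(170,210,220,260),(.05,.08),(0,180))
rep("deck",(315,185,405,245),(.015,.028),(0,180))
rep("deck green",(315,185,405,245),(.015,.032),(45,90),60)
rep("block",(325,195,360,225),(.042,.06),(0,180))
rep("peg",(383,215,403,240),(.045,.08),(0,180))
rep("lever",(360,205,400,240),(.029,.044),(0,180))
```

```text
cover top 596 [0.518  0.2851 0.0295] rect ((518.962158203125, 286.7410583496094), (66.83494567871094, 75.6842041015625), 24.994796752929688) z [0.0242 0.0294 0.0352]
cover all 487 [0.5178 0.2837 0.0349] rect ((519.0253295898438, 286.6330261230469), (66.9395980834961, 75.80797576904297), 24.477235794067383) z [0.0205 0.0305 0.0614]
rib 100 [0.5184 0.2857 0.0589] rect ((518.7054443359375, 286.2484436035156), (15.777762413024902, 39.53648376464844), 23.43570899963379) z [0.0529 0.0585 0.0644]
deck 1474 [ 0.5612 -0.1651  0.0234] rect ((563.7327270507812, -157.4041290283203), (190.28659057617188, 91.40752410888672), 78.3443832397461) z [0.0184 0.0237 0.0274]
deck green 1461 [ 0.5612 -0.1641  0.0242] rect ((563.1717529296875, -155.7316436767578), (185.92645263671875, 87.91942596435547), 78.16221618652344) z [0.0187 0.0242 0.0294]
block 443 [ 0.5728 -0.1099  0.0485] rect ((572.0247192382812, -109.66227722167969), (63.58749771118164, 55.33192825317383), 78.65370178222656) z [0.0433 0.0483 0.0538]
peg 30 [ 0.5195 -0.2379  0.0622] rect ((520.0792846679688, -238.02725219726562), (12.836773872375488, 12.996713638305664), 45.57537841796875) z [0.0504 0.0633 0.0681]
lever 213 [ 0.5463 -0.205   0.0343] rect ((551.701416015625, -203.2794647216797), (90.45435333251953, 82.4276123046875), 76.99300384521484) z [0.0293 0.0339 0.0409]
```

View pics/crop.png

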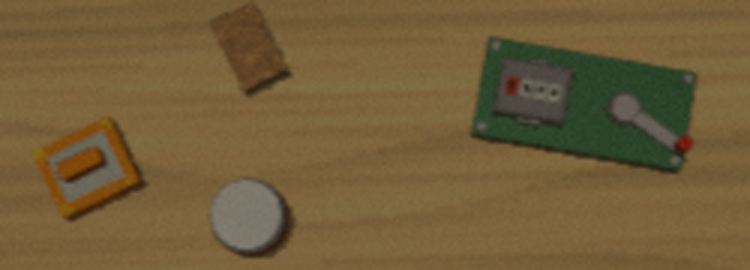

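The crop confirms the orange cover (rib at 82,163 in the crop) and the green counter with block left and red-tipped lever right. Measured poses agree with the geometry:
- **Counter:** yaw about -11.5°, dock at (0.5725, -0.110), peg at (0.520, -0.2385).
- **Cover:** rib at (0.519, 0.2865), yaw about 24.7°.

I'll do the lever first: turn the tool, then travel to it.

Request:
{"method": "move_arm", "body": {"deltas": [{"linear":[0,0,0],"roll":-6.1},{"linear":[0,0,0],"roll":-6.1},{"linear":[-25,-42,0],"roll":0},{"linear":[-25,-42,0],"roll":0},{"linear":[-25,-42,0],"roll":0}], "claw": 0}}

```text
t: 0.6
tool_pos: [0.269, 0.3637, 0.1751]
eef_rot: [-3.141, -0.0, 2.943]
contact_force: [0.9, 0.2, -0.4]
finger_gap: 0.609
grip_force: 0.0
```

Request:
{"method": "move_arm", "body": {"deltas": [{"linear":[-25,-42,0],"roll":0},{"linear":[-25,-42,0],"roll":0},{"linear":[-25,-42,0],"roll":0},{"linear":[-25,-42,0],"roll":0},{"linear":[-25,-42,0],"roll":0}]}}

```text
t: 1.1
tool_pos: [0.35, 0.1329, 0.1757]
eef_rot: [3.141, 0.0, 2.942]
contact_force: [-0.4, 0.8, 0.7]
finger_gap: 0.182
grip_force: 0.0
```

Request:
{"method": "move_arm", "body": {"deltas": [{"linear":[-25,-42,0],"roll":0},{"linear":[-25,-42,0],"roll":0},{"linear":[-25,-42,0],"roll":0},{"linear":[-25,-42,0],"roll":0},{"linear":[-25,-42,0],"roll":0}]}}

```text
t: 1.6
tool_pos: [0.4309, -0.098, 0.1756]
eef_rot: [3.142, 0.0, 2.941]
contact_force: [0.4, -0.0, -0.0]
finger_gap: 0.002
grip_force: 0.0
```

Request:
{"method": "move_arm", "body": {"deltas": [{"linear":[-25,-40,0],"roll":0},{"linear":[0,0,0],"roll":0},{"linear":[0,0,0],"roll":0}]}}

```text
t: 1.9
tool_pos: [0.447, -0.1404, 0.175]
eef_rot: [3.141, -0.001, 2.94]
contact_force: [0.3, 0.5, 0.3]
finger_gap: 0.009
grip_force: 0.0
```

Request:
{"method": "move_arm", "body": {"deltas": [{"linear":[-25,-42,0],"roll":0},{"linear":[-26,-42,0],"roll":0},{"linear":[0,0,45],"roll":0},{"linear":[0,0,45],"roll":0},{"linear":[0,0,25],"roll":0}]}}

```text
t: 2.4
tool_pos: [0.4793, -0.2305, 0.0575]
eef_rot: [3.14, -0.004, 2.943]
contact_force: [1.0, 0.4, -0.4]
finger_gap: 0.004
grip_force: 0.0
```

Request:
{"method": "move_arm", "body": {"deltas": [{"linear":[0,0,17],"roll":0},{"linear":[0,0,0],"roll":0},{"linear":[0,0,0],"roll":0}]}}

```text
t: 2.7
tool_pos: [0.481, -0.2317, 0.0445]
eef_rot: [-3.142, 0.0, 2.943]
contact_force: [0.5, 0.3, 0.4]
finger_gap: 0.002
grip_force: 0.0
```

Request:
{"method": "move_arm", "body": {"deltas": [{"linear":[-10,0,0],"roll":0},{"linear":[-10,0,0],"roll":0},{"linear":[-10,0,0],"roll":0},{"linear":[-10,0,0],"roll":0},{"linear":[0,0,0],"roll":0}]}}

```text
t: 3.2
tool_pos: [0.521, -0.2406, 0.0436]
eef_rot: [-3.141, 0.0, 2.942]
contact_force: [-0.0, 0.3, 0.2]
finger_gap: 0.01
grip_force: 0.0
```

Request:
{"method": "move_arm", "body": {"deltas": [{"linear":[-10,0,0],"roll":0},{"linear":[-10,0,0],"roll":0},{"linear":[-8,0,0],"roll":0},{"linear":[0,0,0],"roll":0},{"linear":[0,0,0],"roll":0}]}}

```text
t: 3.7
tool_pos: [0.5471, -0.2459, 0.0434]
eef_rot: [3.141, -0.0, 2.942]
contact_force: [-0.3, 0.4, 0.0]
finger_gap: 0.008
grip_force: 0.0
```

Run:
```python
from h import *
b=snap("scene");save("push.png",b["color"][230:330,260:380],5)
print(r.get_state()["contact_force"])
```

```text
[-0.94493493  0.39440641  0.67023201]
```

View pics/push.png

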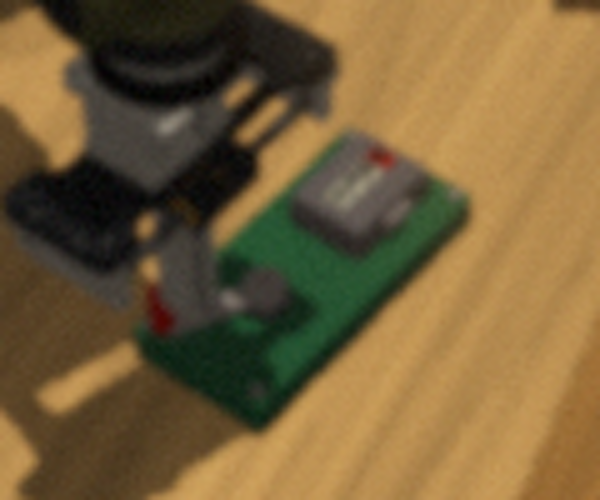

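Run:
```python
from h import *
s=eyes.snapshot("scene");print(r.get_state()["contact_force"])
th0=np.deg2rad(-11.5);piv=np.array([.5565,-.1913])
def pr(X):
    c=s["R"]@X+s["t"];return ((s["fx"]*c[0]/c[2]+s["cx"]-260)*5,(s["fy"]*c[1]/c[2]+s["cy"]-230)*5)
for q in (0,.2,.4,.6,.75,.9):
    a=th0+np.arctan2(-54,-26)+q
    p=piv+.06*np.array([np.cos(a),np.sin(a)])
    print(q,p.round(3),[np.round(pr(np.array([*p,z])),0) for z in(.035,.065)])
print("tcp",np.round(pr(r.get_state()["tool_pos"])))
h=cv2.cvtColor(s["color"],cv2.COLOR_RGB2HSV)[270:305,280:320];v,u=np.nonzero(((h[...,0]<8)|(h[...,0]>172))&(h[...,1]>150)&(h[...,2]>60))
print("red px",len(u),(u.mean()+20)*5,(v.mean()+40)*5)
```

```text
[ 0.75914502  0.28042232 -0.00235061]
0 [ 0.52  -0.239] [array([154., 322.]), array([150., 286.])]
0.2 [ 0.53  -0.245] [array([165., 337.]), array([162., 301.])]
0.4 [ 0.542 -0.249] [array([180., 350.]), array([177., 314.])]
0.6 [ 0.554 -0.251] [array([198., 360.]), array([195., 324.])]
0.75 [ 0.563 -0.251] [array([213., 366.]), array([210., 329.])]
0.9 [ 0.571 -0.249] [array([230., 369.]), array([227., 333.])]
tcp [191. 338.]
red px 24 156.875 311.45833333333337
```

The peg reads near rest (red at crop 157,311) with the fingers past it (TCP 191,338), so it slipped by. I'll lift, turn 90° and straddle the peg with the flat pads so it can't escape.

Request:
{"method": "move_arm", "body": {"deltas": [{"linear":[0,0,-30],"roll":0},{"linear":[0,0,-30],"roll":0},{"linear":[0,0,0],"roll":8.5},{"linear":[0,0,0],"roll":8.5},{"linear":[0,0,0],"roll":8.5}], "claw": 0}}

```text
t: 4.3
tool_pos: [0.547, -0.246, 0.1039]
eef_rot: [3.142, 0.0, 2.49]
contact_force: [0.3, -0.5, -0.2]
finger_gap: 0.009
grip_force: 0.0
```

Request:
{"method": "move_arm", "body": {"deltas": [{"linear":[0,0,0],"roll":8.5},{"linear":[0,0,0],"roll":8.5},{"linear":[0,0,0],"roll":8.5},{"linear":[0,0,0],"roll":8.5},{"linear":[0,0,0],"roll":8.5}], "claw": 0.45}}

```text
t: 4.8
tool_pos: [0.547, -0.246, 0.1038]
eef_rot: [3.142, 0.0, 1.749]
contact_force: [-0.0, -0.1, 0.7]
finger_gap: 0.395
grip_force: 0.0
```

Request:
{"method": "move_arm", "body": {"deltas": [{"linear":[0,0,0],"roll":8.5},{"linear":[0,0,0],"roll":8.5},{"linear":[0,0,0],"roll":5},{"linear":[0,-28,0],"roll":0},{"linear":[0,0,0],"roll":0}]}}

```text
t: 5.3
tool_pos: [0.5178, -0.2399, 0.1036]
eef_rot: [-3.14, -0.0, 1.37]
contact_force: [0.9, 0.3, 0.4]
finger_gap: 0.45
grip_force: 0.0
```

Run:
```python
from h import *
b=eyes.snapshot("scene");save("over.png",b["color"][230:330,260:380],5)
s=r.get_state();print(s["tool_pos"],s["eef_rot"],s["finger_gap"],s["joints"])
```

```text
[ 0.51910401 -0.2403637   0.10399274] [3.14155330e+00 7.98429589e-05 1.37059856e+00] 0.44711064321839883 [-4.97631207e-01  4.14856422e-01  1.53848863e+00 -6.98542145e-05
  1.18818657e+00 -2.97407364e-01]
```

View pics/over.png

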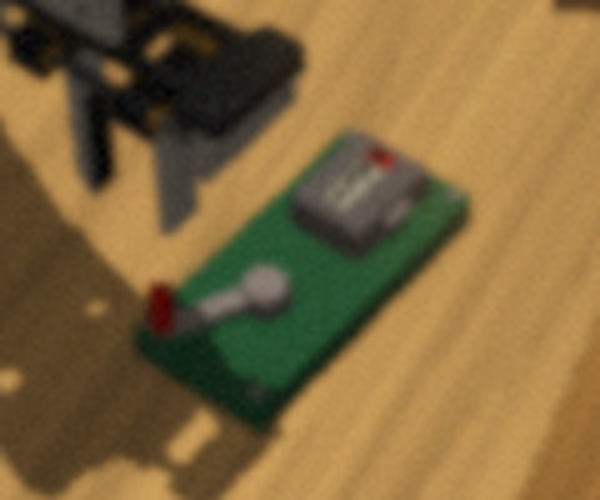

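The peg is at rest (crop 162,308); the fingertips (97,188 and 172,230) look further from the camera than the TCP projects. I'll check the finger position by depth.

Run:
```python
from h import *
th=np.deg2rad(-11.5);xh=np.array([np.cos(th),np.sin(th)]);yh=np.array([-xh[1],xh[0]])
s0=r.get_state()["tool_pos"]
for n in("scene","top"):
    s=snap(n);W=s["W"];d=W[...,:2]-s0[:2];X=d@xh;Y=d@yh;Z=W[...,2]
    m=(abs(X)<.05)&(abs(Y)<.05)&(Z>.08)&(Z<.16)
    print(n,m.sum())
    for lo in np.arange(.08,.16,.01):
        k=m&(Z>=lo)&(Z<lo+.01)
        if k.sum(): print(round(lo,2),k.sum(),"X",np.percentile(X[k],[2,50,98]).round(3),"Y",np.percentile(Y[k],[2,50,98]).round(3))
    k=(abs(X)<.04)&(abs(Y)<.04)&(Z>.052)&(Z<.08); print("peg",k.sum(),W[k].mean(0) if k.any() else 0)
    c=s["R"]@s0+s["t"];print("tcp px",s["fx"]*c[0]/c[2]+s["cx"],s["fy"]*c[1]/c[2]+s["cy"])
```

```text
scene 101
0.13 13 X [-0.028 -0.021  0.026] Y [-0.012 -0.005  0.005]
0.14 41 X [-0.028 -0.02   0.035] Y [-0.013 -0.008  0.005]
0.15 47 X [-0.032  0.024  0.035] Y [-0.014 -0.007  0.007]
peg 30 [ 0.52366844 -0.24063729  0.06125412]
tcp px 288.4649661277847 277.58577009655124
top 0
peg 0 0
tcp px 396.43996201329963 225.75379373947268
```

Depth shows the fingertips at z≈0.13 while the reported TCP is 0.104. So the real tips sit about 26 mm above the reported TCP, and the closed fingers passed over the peg. I'll descend in stages and re-check.

Request:
{"method": "move_arm", "body": {"deltas": [{"linear":[0,0,30],"roll":0},{"linear":[0,0,30],"roll":0},{"linear":[0,0,0],"roll":0},{"linear":[0,0,0],"roll":0}]}}

```text
t: 5.85
tool_pos: [0.5203, -0.2406, 0.0442]
eef_rot: [-3.141, -0.0, 1.371]
contact_force: [0.4, 0.6, 0.9]
finger_gap: 0.451
grip_force: 0.0
```

```bash
cat >> h.py <<'E'
def tips(th,n="scene",zmax=.06):
    xh=np.array([np.cos(th),np.sin(th)]);yh=np.array([-xh[1],xh[0]])
    st=r.get_state();s0=st["tool_pos"];s=snap(n);W=s["W"];d=W[...,:2]-s0[:2];X=d@xh;Y=d@yh;Z=W[...,2]-s0[2]
    m=(abs(X)<.05)&(abs(Y)<.025)&(Z>-.01)&(Z<zmax)&(abs(X)>.012)
    print("F",st["contact_force"].round(1),"z",s0.round(4))
    for sg in(-1,1):
        k=m&(X*sg>0);print(sg,k.sum(),"dz",np.sort(Z[k])[:8].round(3),"X",np.percentile(X[k],[2,50,98]).round(3),"Y",np.percentile(Y[k],[2,50,98]).round(3))
    return s
E
python3 - <<'E'
from h import *
b=tips(np.deg2rad(-11.5));save("low.png",b["color"][230:330,260:380],5)
E
```

```text
F [0.4 0.6 0.9] z [ 0.5203 -0.2406  0.0442]
-1 60 dz [0.026 0.028 0.03  0.032 0.033 0.033 0.034 0.034] X [-0.033 -0.022 -0.019] Y [-0.012 -0.007  0.007]
1 54 dz [-0.01  -0.01  -0.008 -0.008  0.029  0.035  0.037  0.038] X [0.014 0.032 0.036] Y [-0.012 -0.007  0.019]
```

View pics/low.png

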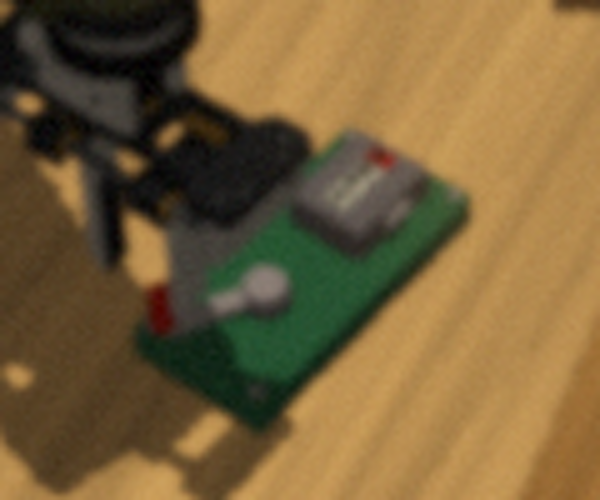

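The tips are about 26 mm above the reported TCP (still just above the peg). I'll descend 27 mm more and push in tool +y.

Request:
{"method": "move_arm", "body": {"deltas": [{"linear":[0,0,14],"roll":0},{"linear":[0,0,13],"roll":0},{"linear":[0,0,0],"roll":0},{"linear":[0,0,0],"roll":0}]}}

```text
t: 6.3
tool_pos: [0.5197, -0.2404, 0.0164]
eef_rot: [-3.141, -0.0, 1.371]
contact_force: [-0.1, -0.6, -0.7]
finger_gap: 0.452
grip_force: 0.0
```

Request:
{"method": "move_arm", "body": {"deltas": [{"linear":[0,10,0],"roll":0},{"linear":[0,10,0],"roll":0},{"linear":[0,10,0],"roll":0},{"linear":[0,10,0],"roll":0},{"linear":[0,0,0],"roll":0}]}}

```text
t: 6.8
tool_pos: [0.5601, -0.2487, 0.0169]
eef_rot: [3.141, 0.0, 1.371]
contact_force: [-2.0, 0.1, 1.7]
finger_gap: 0.45
grip_force: 1.1
```

Request:
{"method": "move_arm", "body": {"deltas": [{"linear":[0,10,0],"roll":0},{"linear":[0,10,0],"roll":0},{"linear":[0,3,0],"roll":0},{"linear":[0,0,0],"roll":0}]}}

```text
t: 7.2
tool_pos: [0.5815, -0.2525, 0.0166]
eef_rot: [-3.141, -0.0, 1.371]
contact_force: [-4.0, 2.5, 1.2]
finger_gap: 0.45
grip_force: 1.9
```

Request:
{"method": "move_arm", "body": {"deltas": [{"linear":[0,2,0],"roll":0},{"linear":[0,1,0],"roll":0},{"linear":[0,1,0],"roll":0},{"linear":[0,0,0],"roll":0}]}}

```text
t: 7.6
tool_pos: [0.5849, -0.2531, 0.0164]
eef_rot: [-3.14, -0.001, 1.371]
contact_force: [-4.3, 5.0, 0.0]
finger_gap: 0.451
grip_force: 2.2
```

Request:
{"method": "move_arm", "body": {"deltas": [{"linear":[0,1,0],"roll":0},{"linear":[0,1,0],"roll":0},{"linear":[0,0,0],"roll":0}]}}

```text
t: 7.9
tool_pos: [0.5868, -0.2535, 0.0164]
eef_rot: [-3.14, -0.001, 1.371]
contact_force: [-4.4, 3.5, 0.3]
finger_gap: 0.449
grip_force: 2.4
```

Run:
```python
from h import *
b=tips(np.deg2rad(-11.5));save("stop.png",b["color"][230:330,260:380],5)
c=eyes.snapshot("top")["color"];h=cv2.cvtColor(b["color"],cv2.COLOR_RGB2HSV)[270:330,270:330];v,u=np.nonzero(((h[...,0]<8)|(h[...,0]>172))&(h[...,1]>150)&(h[...,2]>50))
print(len(u),(u.mean()+10)*5 if len(u) else 0,(v.mean()+40)*5 if len(u) else 0)
```

```text
F [-4.4  3.5  0.3] z [ 0.5868 -0.2535  0.0164]
-1 173 dz [-0.009 -0.009 -0.008 -0.007 -0.007 -0.007 -0.007 -0.006] X [-0.048 -0.022 -0.012] Y [-0.012 -0.003  0.022]
1 44 dz [-0.009 -0.008  0.031  0.038  0.039  0.04   0.04   0.04 ] X [0.02  0.032 0.036] Y [-0.013 -0.009  0.007]
49 233.77551020408163 352.44897959183675
```

View pics/stop.png

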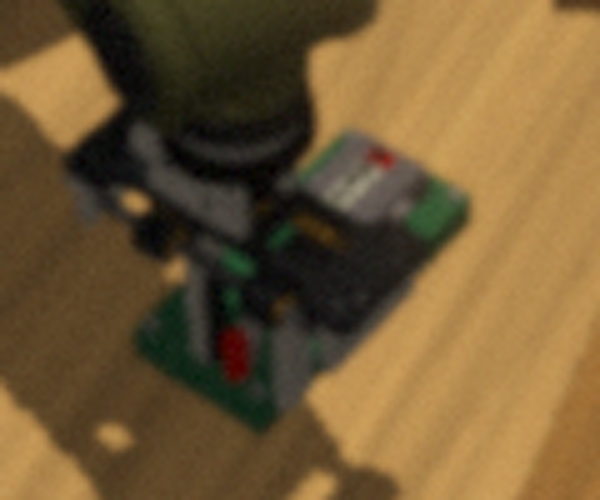

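Peg at crop (234,352), near its stop (about 236,355 expected). I'll push until the force jumps.

Request:
{"method": "move_arm", "body": {"deltas": [{"linear":[0,1,0],"roll":0},{"linear":[0,1,0],"roll":0},{"linear":[0,1,0],"roll":0},{"linear":[0,0,0],"roll":0}]}}

```text
t: 8.4
tool_pos: [0.5875, -0.2536, 0.016]
eef_rot: [-3.135, -0.001, 1.371]
contact_force: [-18.3, 7.8, 6.8]
finger_gap: 0.451
grip_force: 9.8
```

Hard stop reached (18 N). Return to the start point, then lift clear.

Request:
{"method": "move_arm", "body": {"deltas": [{"linear":[0,-20,0],"roll":0},{"linear":[0,-20,0],"roll":0},{"linear":[0,-20,0],"roll":0},{"linear":[0,-10,0],"roll":0},{"linear":[0,0,0],"roll":0}]}}

```text
t: 8.9
tool_pos: [0.5214, -0.241, 0.0172]
eef_rot: [3.141, 0.0, 1.371]
contact_force: [-0.2, 0.6, -0.3]
finger_gap: 0.447
grip_force: 0.0
```

Request:
{"method": "move_arm", "body": {"deltas": [{"linear":[0,0,0],"roll":0},{"linear":[0,0,-40],"roll":0},{"linear":[0,0,-50],"roll":0},{"linear":[0,0,-40],"roll":0},{"linear":[0,0,0],"roll":0}]}}

```text
t: 9.4
tool_pos: [0.5247, -0.2421, 0.1527]
eef_rot: [3.132, 0.003, 1.371]
contact_force: [1.2, -0.2, -0.4]
finger_gap: 0.451
grip_force: 0.0
```

Run:
```python
from h import *
b=snap("scene");h=cv2.cvtColor(b["color"],cv2.COLOR_RGB2HSV)[270:330,270:330];m=((h[...,0]<8)|(h[...,0]>172))&(h[...,1]>150)&(h[...,2]>50);v,u=np.nonzero(m)
print("peg crop",(u.mean()+10)*5,(v.mean()+40)*5)
s=r.get_state();p=s["tool_pos"]*1000;y=s["eef_rot"][2];print(p,y)
# to cover (yaw 114.7): turn then shift
yc=np.deg2rad(114.7);d=np.array([519-p[0],286.5-p[1]])
print("roll",np.rad2deg(y)-114.7,"dx",d@[np.cos(yc),np.sin(yc)],"dy",d@[np.sin(yc),-np.cos(yc)])
# current cover in scene cam: rib mean
W=b["W"];k=(abs(W[...,0]-.519)<.04)&(abs(W[...,1]-.2865)<.04)&(W[...,2]>.053)&(W[...,2]<.075)
q=W[k];print("rib",k.sum(),q.mean(0),cv2.minAreaRect((q[:,:2]*1000).astype(np.float32)))
```

```text
peg crop 159.42857142857144 310.71428571428567
[ 523.53654568 -241.51001323  149.2876558 ] 1.371162893402298
roll -36.138153183101934 dx 481.5970879085757 dy 216.5165103165595
rib 44 [0.52280758 0.2841693  0.05940113] ((522.3583374023438, 285.1860046386719), (14.924138069152832, 42.09912872314453), 30.61774253845215)
```

The lever sprang back to rest (crop 159,311). Travelling to the cover, while getting a second estimate of the dock from the first pictures.

Request:
{"method": "move_arm", "body": {"deltas": [{"linear":[0,0,0],"roll":-7.25},{"linear":[0,0,0],"roll":-7.25},{"linear":[0,0,0],"roll":-7.25},{"linear":[0,0,0],"roll":-7.25},{"linear":[0,0,0],"roll":-7.15}], "claw": 0.6}}

```text
t: 9.95
tool_pos: [0.5218, -0.2407, 0.1451]
eef_rot: [-3.14, -0.002, 2.007]
contact_force: [0.2, -0.1, 0.1]
finger_gap: 0.601
grip_force: 0.0
```

Request:
{"method": "move_arm", "body": {"deltas": [{"linear":[44,20,0],"roll":0},{"linear":[44,20,0],"roll":0},{"linear":[44,20,0],"roll":0},{"linear":[44,20,0],"roll":0},{"linear":[44,20,0],"roll":0}]}}

```text
t: 10.45
tool_pos: [0.5204, 0.0028, 0.1454]
eef_rot: [-3.14, -0.001, 2.002]
contact_force: [0.5, 0.9, -0.2]
finger_gap: 0.598
grip_force: 0.0
```

Request:
{"method": "move_arm", "body": {"deltas": [{"linear":[44,20,0],"roll":0},{"linear":[44,20,0],"roll":0},{"linear":[44,20,0],"roll":0},{"linear":[44,20,0],"roll":0},{"linear":[44,20,0],"roll":0}]}}

```text
t: 10.95
tool_pos: [0.5192, 0.2447, 0.1452]
eef_rot: [-3.14, -0.0, 2.002]
contact_force: [1.0, -0.0, 0.1]
finger_gap: 0.601
grip_force: 0.0
```

Request:
{"method": "move_arm", "body": {"deltas": [{"linear":[41,16,0],"roll":0},{"linear":[0,0,0],"roll":0},{"linear":[0,0,0],"roll":0}]}}

```text
t: 11.25
tool_pos: [0.5166, 0.287, 0.145]
eef_rot: [-3.139, 0.0, 2.004]
contact_force: [0.5, -0.8, -0.7]
finger_gap: 0.6
grip_force: 0.0
```

Run:
```python
from h import *
d=np.load("s0.npz")
for n in "ts":
    W=d[n+"W"];c=cv2.cvtColor(d[n+"c"],cv2.COLOR_RGB2HSV)
    near=lambda x,y,R:(abs(W[...,0]-x)<R)&(abs(W[...,1]-y)<R)
    def rc(k,l): p=W[k];print(n,l,k.sum(),p.mean(0).round(4),cv2.minAreaRect((p[:,:2]*1000).astype(np.float32)))
    rc(near(.573,-.110,.045)&(W[...,2]>.045)&(W[...,2]<.056),"blocktop")
    rc(near(.565,-.157,.12)&(W[...,2]>.021)&(W[...,2]<.03)&(c[...,0]>45)&(c[...,0]<90)&(c[...,1]>60),"deck")
    rc(near(.519,.2865,.05)&(W[...,2]>.027)&(W[...,2]<.036),"covertop")
    rc(near(.519,.2865,.04)&(W[...,2]>.056)&(W[...,2]<.07),"ribtop")
s=r.get_state();p=s["tool_pos"]*1000;yc=np.deg2rad(114.7);e=np.array([521-p[0],285.5-p[1]])
print(p,s["eef_rot"],"dx",e@[np.cos(yc),np.sin(yc)],"dy",e@[np.sin(yc),-np.cos(yc)])
```

```text
t blocktop 373 [ 0.5729 -0.1104  0.0492] ((572.7175903320312, -110.27937316894531), (63.89704895019531, 51.29304885864258), 77.17267608642578)
t deck 1148 [ 0.5609 -0.1651  0.025 ] ((563.36767578125, -155.84188842773438), (185.23951721191406, 87.92378234863281), 78.31370544433594)
t covertop 444 [0.5185 0.2852 0.0305] ((518.6063232421875, 286.8618469238281), (66.2550048828125, 74.48123931884766), 25.23906707763672)
t ribtop 82 [0.5189 0.2866 0.06  ] ((518.9256591796875, 286.34259033203125), (15.322179794311523, 39.509979248046875), 23.086305618286133)
s blocktop 296 [ 0.5773 -0.1125  0.0493] ((576.5755004882812, -112.05631256103516), (65.64044189453125, 51.48761749267578), 79.94648742675781)
s deck 901 [ 0.5732 -0.1835  0.0248] ((569.1043090820312, -162.81756591796875), (182.37344360351562, 88.0829086303711), 78.68273162841797)
s covertop 212 [0.5246 0.2815 0.0306] ((523.5145263671875, 284.7397766113281), (62.82167053222656, 80.89817810058594), 23.9348087310791)
s ribtop 37 [0.5224 0.2849 0.0603] ((523.5496826171875, 283.9588928222656), (15.50927448272705, 46.385623931884766), 28.046689987182617)
[516.62713142 287.02537488 145.02593494] [-3.13945726e+00  1.71001847e-04  2.00364699e+00] dx -3.213093352515784 dy 3.3353829271212305
```

Both cameras agree on the relative shift from cover to dock: (53.5, -396.6) mm and a turn of -36.1°. Align over the rib and descend in stages.

Request:
{"method": "move_arm", "body": {"deltas": [{"linear":[-3,3.5,0],"roll":0},{"linear":[0,0,50],"roll":0},{"linear":[0,0,30],"roll":0},{"linear":[0,0,0],"roll":0},{"linear":[0,0,0],"roll":0}], "claw": 0.36}}

```text
t: 11.75
tool_pos: [0.5223, 0.2844, 0.0676]
eef_rot: [3.141, 0.0, 2.001]
contact_force: [-0.5, 0.9, 1.3]
finger_gap: 0.359
grip_force: 0.0
```

Run:
```python
from h import *
b=tips(np.deg2rad(24.7),zmax=.045);save("grasp.png",b["color"][130:230,310:430],5)
```

```text
F [-0.5  0.9  1.3] z [0.5223 0.2844 0.0676]
-1 12 dz [0.031 0.034 0.037 0.039 0.039 0.04  0.041 0.041] X [-0.029 -0.023 -0.019] Y [-0.013 -0.009 -0.003]
1 15 dz [0.031 0.033 0.033 0.035 0.036 0.037 0.037 0.039] X [0.015 0.019 0.025] Y [-0.011 -0.008  0.005]
```

View pics/grasp.png

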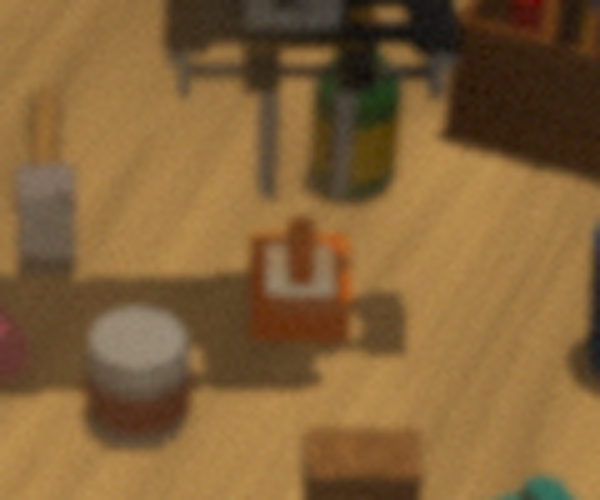

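The fingers straddle the rib line (267 and 342 against rib 301). Descend.

Request:
{"method": "move_arm", "body": {"deltas": [{"linear":[0,0,30],"roll":0},{"linear":[0,0,20],"roll":0},{"linear":[0,0,5],"roll":0},{"linear":[0,0,0],"roll":0},{"linear":[0,0,0],"roll":0}]}}

```text
t: 12.3
tool_pos: [0.5225, 0.2855, 0.0136]
eef_rot: [3.139, -0.0, 2.002]
contact_force: [0.2, 0.1, 0.3]
finger_gap: 0.363
grip_force: 0.0
```

Request:
{"method": "move_arm", "body": {"deltas": [{"linear":[0,0,2],"roll":0},{"linear":[0,0,2],"roll":0},{"linear":[0,0,0],"roll":0}]}}

```text
t: 12.6
tool_pos: [0.5215, 0.2852, 0.0078]
eef_rot: [3.141, 0.0, 2.002]
contact_force: [0.2, 0.5, -0.5]
finger_gap: 0.358
grip_force: 0.0
```

Request:
{"method": "move_arm", "body": {"deltas": [{"linear":[0,0,2],"roll":0},{"linear":[0,0,0],"roll":0}]}}

```text
t: 12.8
tool_pos: [0.5214, 0.2851, 0.0054]
eef_rot: [-3.141, 0.0, 2.002]
contact_force: [-0.3, -0.3, 0.4]
finger_gap: 0.36
grip_force: 0.0
```

Request:
{"method": "move_arm", "body": {"deltas": [{"linear":[0,0,2],"roll":0},{"linear":[0,0,0],"roll":0}]}}

```text
t: 13.0
tool_pos: [0.5214, 0.2851, 0.0033]
eef_rot: [-3.141, 0.0, 2.002]
contact_force: [0.4, -0.5, -0.4]
finger_gap: 0.359
grip_force: 0.0
```

Request:
{"method": "move_arm", "body": {"deltas": [{"linear":[0,0,1.5],"roll":0},{"linear":[0,0,0],"roll":0}]}}

```text
t: 13.2
tool_pos: [0.5214, 0.2851, 0.0019]
eef_rot: [-3.141, 0.0, 2.002]
contact_force: [0.1, -0.3, -0.8]
finger_gap: 0.363
grip_force: 0.0
```

Request:
{"method": "move_arm", "body": {"deltas": [{"linear":[0,0,1.5],"roll":0},{"linear":[0,0,0],"roll":0}]}}

```text
t: 13.4
tool_pos: [0.5216, 0.2853, 0.0015]
eef_rot: [3.141, 0.0, 2.002]
contact_force: [-3.5, -1.8, 9.7]
finger_gap: 0.361
grip_force: 4.7
```

Run:
```python
from h import *
b=tips(np.deg2rad(24.7),zmax=.07);save("grasp2.png",b["color"][130:230,310:430],5)
```

```text
F [-3.5 -1.8  9.7] z [0.5216 0.2853 0.0015]
-1 123 dz [-0.008 -0.007 -0.007 -0.007 -0.006 -0.006 -0.005 -0.005] X [-0.049 -0.03  -0.013] Y [-0.023 -0.007  0.021]
1 114 dz [-0.007 -0.006 -0.005 -0.004 -0.004 -0.004 -0.004 -0.003] X [0.013 0.027 0.048] Y [-0.024 -0.008  0.022]
```

View pics/grasp2.png

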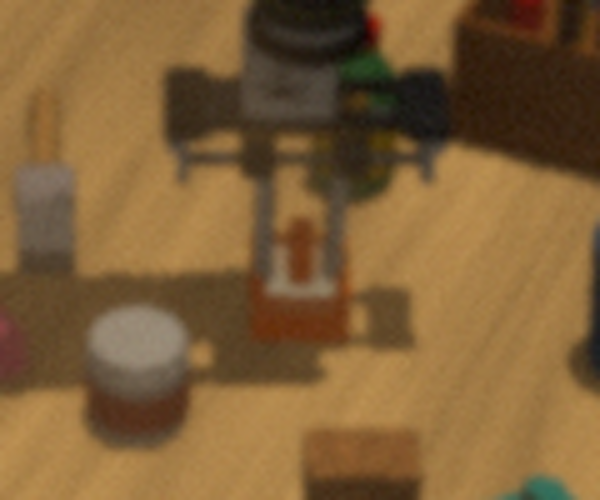

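Fingertips rest on the cover's top either side of the rib (267 and 335, rib 301) at a reported z of 0.0018, so the real offset is about +29 mm. Ease up 1.5 mm and grip.

Request:
{"method": "move_arm", "body": {"deltas": [{"linear":[0,0,-1.5],"roll":0},{"linear":[0,0,0],"roll":0},{"linear":[0,0,0],"roll":0},{"linear":[0,0,0],"roll":0},{"linear":[0,0,0],"roll":0}], "claw": 0}}

```text
t: 13.95
tool_pos: [0.5216, 0.2852, 0.0022]
eef_rot: [3.141, 0.0, 2.002]
contact_force: [0.9, 0.5, 1.1]
finger_gap: 0.163
grip_force: 30.0
```

Request:
{"method": "move_arm", "body": {"deltas": [{"linear":[0,0,0],"roll":0},{"linear":[0,0,0],"roll":0}]}}

```text
t: 14.15
tool_pos: [0.5216, 0.2852, 0.0022]
eef_rot: [3.141, 0.0, 2.002]
contact_force: [1.1, 0.4, 0.8]
finger_gap: 0.168
grip_force: 30.0
```

Run:
```python
from h import *
for n in("top","scene"):
    s=snap(n);W=s["W"];h=cv2.cvtColor(s["color"],cv2.COLOR_RGB2HSV)
    k=(abs(W[...,0]-.521)<.055)&(abs(W[...,1]-.2855)<.055)&(W[...,2]>.022)&(W[...,2]<.036)&(h[...,0]<25)&(h[...,1]>120)
    if k.sum()>10: p=W[k];print(n,k.sum(),cv2.minAreaRect((p[:,:2]*1000).astype(np.float32)))
print(r.get_state())
```

```text
top 48 ((530.0769653320312, 253.87322998046875), (62.19704818725586, 6.329644203186035), 24.082202911376953)
scene 167 ((519.8109130859375, 285.394287109375), (63.577369689941406, 87.90186309814453), 23.400583267211914)
{'t': 14.25, 'joints': array([ 4.38772345e-01,  5.87830175e-01,  1.54081195e+00, -5.69551340e-06,
        1.01279715e+00,  7.73404045e-03]), 'joint_velocities': array([-0.00068906,  0.00049093,  0.00130089, -0.00062138, -0.00057708,
       -0.0004421 ]), 'joint_torque': array([ 2.79349973e-02, -6.24466467e+01, -2.87047541e+01,  4.95110569e-02,
        3.63707906e-01, -5.80431777e-03]), 'tool_pos': array([0.52154734, 0.28518074, 0.00217334]), 'eef_rot': array([3.14143924e+00, 3.64567247e-06, 2.00183765e+00]), 'contact_force': array([0.46302586, 1.2894538 , 0.5402122 ]), 'wrist_torque': array([ 0.04448441, -0.21671607,  0.03049826]), 'grip_force': 29.99975860118866, 'finger_gap': 0.16957731844519247}
```

Gripped (gap 16 mm, 30 N). Lift, turn the cover by -36.2° in yaw, and carry it to above the dock at robot-frame (575, -111.7).

Request:
{"method": "move_arm", "body": {"deltas": [{"linear":[0,0,-20],"roll":0},{"linear":[0,0,-40],"roll":0},{"linear":[0,0,-40],"roll":0},{"linear":[0,0,0],"roll":7.25},{"linear":[0,0,0],"roll":7.25}]}}

```text
t: 14.75
tool_pos: [0.5217, 0.2852, 0.1032]
eef_rot: [3.14, -0.0, 1.744]
contact_force: [-0.7, 0.7, -1.5]
finger_gap: 0.167
grip_force: 30.0
```

Request:
{"method": "move_arm", "body": {"deltas": [{"linear":[0,0,0],"roll":7.25},{"linear":[0,0,0],"roll":7.25},{"linear":[0,0,0],"roll":7.2},{"linear":[0,0,0],"roll":0},{"linear":[0,0,0],"roll":0}]}}

```text
t: 15.25
tool_pos: [0.5213, 0.2851, 0.1019]
eef_rot: [-3.141, 0.0, 1.374]
contact_force: [1.1, -0.7, -1.7]
finger_gap: 0.167
grip_force: 30.0
```

```bash
cat > go.py <<'E'
from h import *
s=r.get_state();p=s["tool_pos"]*1000;y=s["eef_rot"][2];e=np.array([575.1-p[0],-111.7-p[1]])
print(p.round(1),np.rad2deg(y).round(2),s["eef_rot"],s["finger_gap"],"dx",e@[np.cos(y),np.sin(y)],"dy",e@[np.sin(y),-np.cos(y)])
E
python3 go.py
```

```text
[521.3 285.1 101.9] 78.71 [-3.14105300e+00  4.47172618e-04  1.37382682e+00] 0.16722838077823454 dx -378.55821193060905 dy 130.42274935345372
```

Request:
{"method": "move_arm", "body": {"deltas": [{"linear":[-42,14.5,0],"roll":0.2},{"linear":[-42,14.5,0],"roll":0},{"linear":[-42,14.5,0],"roll":0},{"linear":[-42,14.5,0],"roll":0},{"linear":[-42,14.5,0],"roll":0}]}}

```text
t: 15.75
tool_pos: [0.5499, 0.0631, 0.1022]
eef_rot: [-3.141, 0.0, 1.37]
contact_force: [0.8, 0.0, 0.1]
finger_gap: 0.171
grip_force: 30.0
```

Request:
{"method": "move_arm", "body": {"deltas": [{"linear":[-42,14.5,0],"roll":0},{"linear":[-42,14.5,0],"roll":0},{"linear":[-42,14.5,0],"roll":0},{"linear":[-40,14,0],"roll":0},{"linear":[0,0,0],"roll":0}]}}

```text
t: 16.25
tool_pos: [0.5726, -0.1137, 0.1019]
eef_rot: [3.142, 0.001, 1.366]
contact_force: [0.5, -0.2, -1.4]
finger_gap: 0.167
grip_force: 30.0
```

Request:
{"method": "move_arm", "body": {"deltas": [{"linear":[0,0,0],"roll":0},{"linear":[0,0,0],"roll":0}]}}

```text
t: 16.45
tool_pos: [0.5726, -0.1085, 0.102]
eef_rot: [-3.141, -0.0, 1.369]
contact_force: [-0.4, -0.3, -0.7]
finger_gap: 0.168
grip_force: 30.0
```

```bash
python3 go.py
python3 - <<'E'
from h import *
d=np.load("s0.npz")
for n in("top","scene"):
    s=snap(n);W=s["W"];h=cv2.cvtColor(s["color"],cv2.COLOR_RGB2HSV)
    k=(abs(W[...,0]-.575)<.06)&(abs(W[...,1]+.112)<.06)&(W[...,2]>.095)&(W[...,2]<.145)&(h[...,0]<25)&(h[...,1]>120)
    if k.sum()>10: p=W[k];print(n,k.sum(),np.percentile(p[:,2],[1,50,99]),cv2.minAreaRect((p[:,:2]*1000).astype(np.float32)))
E
```

```text
[ 572.6 -108.5  102. ] 78.43 [-3.14124506e+00 -1.29932192e-04  1.36879948e+00] 0.16776601476602312 dx -2.644404785929474 dy 3.127388519208749
top 28 [0.12477781 0.13144528 0.1390901 ] ((592.0678100585938, -79.448486328125), (8.103368759155273, 29.853078842163086), 75.78216552734375)
scene 473 [0.09806931 0.12713826 0.1422214 ] ((574.3345947265625, -107.03999328613281), (80.67072296142578, 68.41769409179688), 77.99667358398438)
```

Request:
{"method": "move_arm", "body": {"deltas": [{"linear":[-2.6,3.1,0],"roll":0},{"linear":[0,0,25],"roll":0},{"linear":[0,0,22],"roll":0},{"linear":[0,0,0],"roll":0},{"linear":[0,0,0],"roll":0}]}}

```text
t: 17.05
tool_pos: [0.5755, -0.1123, 0.0557]
eef_rot: [3.142, 0.0, 1.367]
contact_force: [0.7, 0.2, -0.6]
finger_gap: 0.171
grip_force: 30.0
```

```bash
python3 go.py
python3 - <<'E'
from h import *
s=snap("scene");save("above.png",s["color"][210:310,260:380],5)
E
```

```text
[ 575.5 -112.3   55.7] 78.33 [3.14158851e+00 2.34110539e-06 1.36717282e+00] 0.1711363359958612 dx 0.5479421594667512 dy -0.482510868004465
```

View pics/above.png

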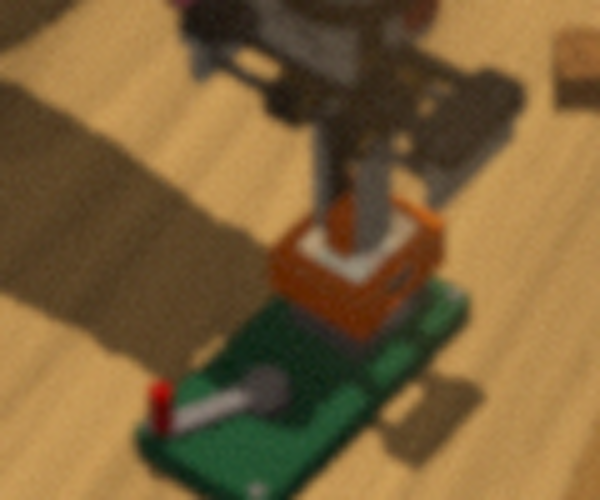

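The cover sits right above the block (bottom corner at 358,340), aligned with the housing. Correct 0.5 mm and descend slowly, watching force.

Request:
{"method": "move_arm", "body": {"deltas": [{"linear":[0.5,-0.4,0],"roll":0},{"linear":[0,0,2],"roll":0},{"linear":[0,0,2],"roll":0},{"linear":[0,0,0],"roll":0}]}}

```text
t: 17.5
tool_pos: [0.5748, -0.1119, 0.051]
eef_rot: [-3.141, -0.0, 1.367]
contact_force: [-0.5, -0.1, -0.8]
finger_gap: 0.172
grip_force: 30.0
```

Request:
{"method": "move_arm", "body": {"deltas": [{"linear":[0,0,1.5],"roll":0},{"linear":[0,0,1.5],"roll":0},{"linear":[0,0,0],"roll":0}]}}

```text
t: 17.8
tool_pos: [0.5748, -0.112, 0.0479]
eef_rot: [-3.141, -0.0, 1.367]
contact_force: [0.0, -0.5, -1.4]
finger_gap: 0.168
grip_force: 30.0
```

Request:
{"method": "move_arm", "body": {"deltas": [{"linear":[0,0,1],"roll":0},{"linear":[0,0,1],"roll":0},{"linear":[0,0,0],"roll":0}]}}

```text
t: 18.1
tool_pos: [0.5748, -0.112, 0.046]
eef_rot: [-3.141, -0.0, 1.367]
contact_force: [-0.1, -0.2, -1.4]
finger_gap: 0.17
grip_force: 30.0
```

Request:
{"method": "move_arm", "body": {"deltas": [{"linear":[0,0,1],"roll":0},{"linear":[0,0,1],"roll":0},{"linear":[0,0,1],"roll":0},{"linear":[0,0,0],"roll":0}]}}

```text
t: 18.5
tool_pos: [0.5748, -0.1119, 0.043]
eef_rot: [-3.141, -0.0, 1.367]
contact_force: [1.0, 0.9, -0.7]
finger_gap: 0.166
grip_force: 30.0
```

Request:
{"method": "move_arm", "body": {"deltas": [{"linear":[0,0,1],"roll":0},{"linear":[0,0,1],"roll":0},{"linear":[0,0,1],"roll":0},{"linear":[0,0,0],"roll":0}]}}

```text
t: 18.9
tool_pos: [0.5753, -0.1121, 0.0408]
eef_rot: [3.14, 0.0, 1.367]
contact_force: [0.3, -0.2, 5.5]
finger_gap: 0.166
grip_force: 30.0
```

Request:
{"method": "move_arm", "body": {"deltas": [{"linear":[0,0,1],"roll":0},{"linear":[0,0,1],"roll":0},{"linear":[0,0,0],"roll":0}]}}

```text
t: 19.2
tool_pos: [0.5756, -0.1122, 0.0396]
eef_rot: [3.14, 0.0, 1.367]
contact_force: [-2.0, 0.4, 11.9]
finger_gap: 0.165
grip_force: 30.0
```

Catches met right where expected (edge about 14 mm above the deck). Keep pressing.

Request:
{"method": "move_arm", "body": {"deltas": [{"linear":[0,0,1],"roll":0},{"linear":[0,0,1],"roll":0},{"linear":[0,0,0],"roll":0}]}}

```text
t: 19.5
tool_pos: [0.5757, -0.1122, 0.0378]
eef_rot: [3.139, 0.0, 1.367]
contact_force: [-3.1, 0.9, 15.0]
finger_gap: 0.168
grip_force: 30.0
```

Request:
{"method": "move_arm", "body": {"deltas": [{"linear":[0,0,1],"roll":0},{"linear":[0,0,1],"roll":0},{"linear":[0,0,0],"roll":0}]}}

```text
t: 19.8
tool_pos: [0.5755, -0.1121, 0.0353]
eef_rot: [3.14, 0.0, 1.367]
contact_force: [-1.4, 0.3, 9.6]
finger_gap: 0.172
grip_force: 30.0
```

Request:
{"method": "move_arm", "body": {"deltas": [{"linear":[0,0,2],"roll":0},{"linear":[0,0,2],"roll":0},{"linear":[0,0,2],"roll":0},{"linear":[0,0,0],"roll":0}]}}

```text
t: 20.2
tool_pos: [0.5745, -0.1119, 0.0276]
eef_rot: [-3.14, -0.0, 1.367]
contact_force: [-0.7, 0.1, -1.2]
finger_gap: 0.169
grip_force: 30.0
```

Request:
{"method": "move_arm", "body": {"deltas": [{"linear":[0,0,1],"roll":0},{"linear":[0,0,1],"roll":0},{"linear":[0,0,0],"roll":0}]}}

```text
t: 20.5
tool_pos: [0.5748, -0.1119, 0.0271]
eef_rot: [-3.141, 0.0, 1.367]
contact_force: [-5.5, 1.9, 10.6]
finger_gap: 0.169
grip_force: 30.0
```

Request:
{"method": "move_arm", "body": {"deltas": [{"linear":[0,0,1],"roll":0},{"linear":[0,0,1],"roll":0},{"linear":[0,0,0],"roll":0}]}}

```text
t: 20.8
tool_pos: [0.5749, -0.112, 0.027]
eef_rot: [3.141, 0.0, 1.367]
contact_force: [-17.7, 3.7, 32.3]
finger_gap: 0.165
grip_force: 30.0
```

Home: hard stop at a reported z of 0.027, exactly as predicted. Ease slightly to a firm but moderate push and verify.

Request:
{"method": "move_arm", "body": {"deltas": [{"linear":[0,0,-0.6],"roll":0},{"linear":[0,0,0],"roll":0},{"linear":[0,0,0],"roll":0}]}}

```text
t: 21.1
tool_pos: [0.5748, -0.112, 0.0271]
eef_rot: [3.141, 0.0, 1.367]
contact_force: [-13.2, 2.9, 26.9]
finger_gap: 0.17
grip_force: 30.0
```

Run:
```python
from h import *
s=snap("scene");W=s["W"];h=cv2.cvtColor(s["color"],cv2.COLOR_RGB2HSV)
k=(abs(W[...,0]-.575)<.06)&(abs(W[...,1]+.112)<.06)&(h[...,0]<25)&(h[...,1]>120)&(W[...,2]>.026)&(W[...,2]<.1)
p=W[k];print(k.sum(),"z pct",np.percentile(p[:,2],[1,10,50,90,99]).round(4))
w=(abs(W[...,0]-.575)<.04)&(abs(W[...,1]+.112)<.04)&(h[...,1]<70)&(h[...,2]>110)&(W[...,2]>.04)&(W[...,2]<.07)
q=W[w]
if len(q)>8:
    A=np.c_[q[:,:2]-q[:,:2].mean(0),np.ones(len(q))];print("top plane",len(q),np.linalg.lstsq(A,q[:,2],rcond=None)[0])
hh=h[270:330,270:330];v,u=np.nonzero(((hh[...,0]<8)|(hh[...,0]>172))&(hh[...,1]>150)&(hh[...,2]>50));print("red",u.mean()+270,v.mean()+270)
st=r.get_state();print(st["contact_force"],st["tool_pos"],st["eef_rot"],st["grip_force"],st["t"])
```

```text
516 z pct [0.0267 0.0308 0.0531 0.0819 0.0944]
top plane 51 [ 0.03479771 -0.02608013  0.05514057]
red 291.72727272727275 291.1818181818182
[-13.8112947    2.47696146  26.6845276 ] [ 0.57487318 -0.11198065  0.02711193] [3.14128507e+00 1.51111800e-04 1.36666458e+00] 30.007262527942657 21.15
```

The cover's top is at 0.055 m (0.056 expected when home) and level within the camera's noise. It is pressed with 27 N, and the lever is at rest. Handing in.

```bash
python3 -c "
from station import r
print(r.sign_off())"
```

```text
the job is handed in; nothing more can be done
None
```

I swung the lever to its stop and it sprang back; the orange cover then snapped past the catches and sits home on the counter, and I handed the job in at about 21 s still gripping it and pressing down with about 27 N.

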